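# Unclip and open the donor-board tote

### The arm

A 6-joint arm with a two-finger parallel gripper is mounted at the origin on the work surface. World frame = base frame: x ahead of the robot, y to its left, z up, the work surface at z = 0. Lengths are in m, angles in rad, forces in N, time in s.
With the tool pointing down it reaches from about 0.325 to 0.85 m from the base axis. Payload 4.4 kg.
Tool frame: the origin (TCP) lies at the very end of the fingers, on their centre line; the grasp point (between the pads) lies 19 mm behind it (manip.grip_point_offset is the z of the grasp point in the tool frame, in m); z points along the fingers, y is the direction in which the jaws open and shut (so a half turn about z gives the same grasp; the last joint's range is limited). The gripper opens to 94 mm and grips with 3 to 60 N. Pads are 16 mm wide; open, the fingers measure 119 mm over their backs; the gripper's body (75 mm by 177 mm) begins 78 mm behind the grasp point.
Start: joints at [-1.306, 0.207, 1.542, -0, 1.393, -0.15], TCP at [0.232, -0.526, 0.205] pointing down, gripper open.
Joint ranges: [-2.73, 2.73], [-0.86, 2.22], [0.23, 2.46], [-1.11, 4.25], [0.08, 2.63], [-2.82, 2.82]. Speed limits (rad/s): [2.79, 2.79, 3.14, 3.14, 3.14, 3.14].

### API

Orientations are given as a unit quaternion [x, y, z, w].
In Python, from rig import manip gives the robot as it stands.
- The arm moves only by the tool apply_moves, never from a script. Its argument "steps" is a list of rows, each an object with "dp": the shift along the tool's x, y, z in m, a list of three; "dr": the turn, a rotation vector about the tool's x, y, z in degrees, a list of three. In form: [{"dp": [x, y, z], "dr": [wx, wy, wz]}, ...]. A call has 1 to 12 rows; each row shifts and turns the commanded pose from where the row before left it, along the tool's axes as they then stand; what a row does not reach is not made up. A row lasts 1/8 s, in which the tool goes at most 62.5 mm and 10.7 degrees, less where a joint would pass 70% of its speed; a pose out of reach is approached as far as the arm can. A call with a gripper value outside its range is refused whole. "grip" is the opening, from 0 (shut) to 1 (fully open), set as the call begins (left out, the last holds). The fingers move at their own pace and stop on an object; "squeeze" is the grip in N (left out, the last holds). Time passes only in rows, so rows that do not move let the fingers close. It gives the time, the measured TCP pose, the force and the opening at its end, in the units of the state.
- manip.get_obs(): the state, without advancing time (a new reading comes with each control period).
- manip.read_camera(name): name is "scene" or "side" or "wrist"; returns a dict with "color" (480x640x3 uint8, red, green, blue), "depth" (480x640 float32, m along the optical axis (not along the pixel's ray), 0 where there is no reading), "fx", "fy", "cx", "cy" (pixels), "k1" (the pictures are not rectified: a ray, as slopes to the right and down, at radius r is drawn at 1 + k1 r^2 times it, then the intrinsics apply), "pose" (4x4, takes a point from camera to world coordinates). Camera axes: x right, y down, z forward; pixel columns grow to the right and rows downward; lengths in m; the calibration is good to about 2 mm. A picture is of the moment at which its call begins.
- manip.job_done(): hands the job in, once; it reports no verdict.
The state is a dict: "time": time; "joint_pos": joint angles; "dq": joint speeds; "joint_torque": joint torques, N m; "tcp_pos": TCP position; "orientation": TCP orientation; "wrist_force": force on the tool from outside, world axes, zero at the start; "wrist_torque": the same for the moment, N m; "grip_width": finger opening in m.
Only numpy, scipy, OpenCV 4.12 (cv2) and the standard library are available. Lean on these libraries where they do the work, as an engineer would, in place of code of your own. Each camera call takes 0.05 s, during which the arm holds its last target.

### The job

Open the black parts tote so the circuit boards in it can be reached: flip both orange-tabbed wire clips outward off the ends of the lid so that they hang down, and only then lift the lid off by its black handle. Lay the lid right way up in the middle of the blue-green mat, setting it down rather than dropping it, and leave the phone, the white bottle and the screwdriver where they are.

Things in the scene. Friction and masses are not known exactly. Their poses are not given: they have to be found in the camera images.
- tote: Black open-topped parts tub, 130 mm (its x) by 190 mm (its y) by 115 mm high, held to the bench by steel corner brackets so that it does not move. Origin at the centre of its underside, on the bench; z up. A clip at each short end: clip_a at its +y end, clip_b at its -y end. It stands left or right on the bench, turned up to 0.55 rad.
- lid: Light grey lift-off lid, no hinge, 0.15 to 0.31 kg: plate 140 (its x) by 200 (its y) by 5 mm, with a skirt hanging 10 mm round the outside of the tub's rim, 2 mm play. Origin at the centre of the skirt's lower edge, flat top 15 mm above it; z up. Seated: axes as the tub's, top 120 mm above the bench. At each short end a round bead 3 mm high, along x at y = +-93 mm; the clip bars lie inside the beads.
- lid_handle (a point): Centre of the grip bar of the lid's black bridge handle, mid-lid: bar 16 mm wide (lid x), 70 mm long (lid y), 14 mm high; this point is 29 mm above the lid's flat top, 44 mm above the lid's origin. 22 mm free below the bar, between end posts. The lid hangs level from it.
- clip_a (a joint): Angle of the wire clip at the tub's +y end: 0 closed over the lid, growing as it swings outward and down, 3.0 hanging at its stop. Pivot line along tub x at tub y = +105 mm, 76 mm above the bench. Its 5 mm steel bar lies on the lid at tub y = +87 mm behind the bead. About 7 to 10 N outward on the tab snaps it over the bead; beyond about 0.5 rad it falls down by its own weight and stays there.
- clip_a_tab (a point): Middle of clip_a's orange thumb tab: plate 56 mm wide (tub x), 5 mm thick, upright on the bar, reaching 28 mm above the lid top when closed. This point is then 17 mm above the lid top, 137 mm above the bench, at tub x = 0, y = +87 mm. 49 mm of flat lid is free between tab and handle. The tab's tip swings 75 mm from the pivot.
- clip_b (a joint): As clip_a, for the like clip at the tub's -y end (pivot at tub y = -105 mm): 0 closed, grows to 3.0 as it swings outward (to the tub's -y) and down.
- clip_b_tab (a point): Middle of clip_b's orange thumb tab, like clip_a_tab: tub x = 0, y = -87 mm, 137 mm above the bench when closed.
- mat: Blue-green silicone repair mat, 260 mm (its x) by 320 mm (its y), 3 mm thick, fixed flat on the bench on the other side from the tote. Origin at the centre of its underside; z up.
- phone: Phone lying flat, dark glass in a blue case, 150 x 72 x 9 mm; origin at the centre of its underside, x along its length. Bystander.
- cleaner: White upright cleaner bottle with a blue cap, 52 mm diameter, 130 mm high; origin at the centre of its underside. Bystander.
- driver: Screwdriver, 160 mm long, lying on the bench along its own x. Bystander.

How it is judged:
By the outcome, as a careful person would: the job done as asked, in the order asked, and still so for the second after the job is handed in, with the robot touching nothing.
It also fails if it takes over 56 s, if anything falls off the work surface, if the arm or the gripper's body presses on something with over 40 N, if the wrist force passes 120 N, or if a joint passes its speed limit or range.

## Working session

There is one attempt and no reset: what is moved stays moved. The work goes in short steps, Python scripts to look and compute and a tool call to move; the robot and the scene stay as the last step left them, time stands still between calls to the robot, and variables do not carry over. Pictures are saved under pics/ and viewed, and the job is handed in when it is done.

Besides the shell and the picture viewer there is one more tool, called after "Request:" as name(argument=value, ...), one argument or row to a line, values as JSON. apply_moves: Moves the arm, as the interface text tells. Its arguments: {"type":"object","properties":{"steps":{"type":"array"},"grip":{"type":"number"},"squeeze":{"type":"number"}},"required":["steps"]}

```bash
mkdir -p pics; ls; python3 - <<'E'
from rig import manip
import cv2,numpy as np
o=manip.get_obs();print(o)
print(manip.grip_point_offset)
for n in ["scene","side"]:
    c=manip.read_camera(n);cv2.imwrite(f"pics/{n}0.png",c["color"][:,:,::-1])
    np.savez(f"{n}0.npz",**c);print(n,c["fx"],c["fy"],c["cx"],c["cy"],c["k1"],c["pose"].round(4).tolist())
E
```

```text
pics
{'time': 0.0, 'joint_pos': array([-1.30546766e+00,  2.07436191e-01,  1.54291881e+00, -1.80339350e-05,
        1.39350940e+00, -1.50462795e-01]), 'dq': array([ 0.00112993, -0.001435  ,  0.0001288 , -0.00097906, -0.00114675,
        0.00050194]), 'joint_torque': array([ 5.59494656e-04, -3.70872366e+01, -2.81417763e+01,  6.99010422e-02,
        3.60358274e-02, -1.63597192e-04]), 'tcp_pos': array([ 0.23204191, -0.52522541,  0.2042983 ]), 'orientation': array([ 9.78466443e-01,  2.06402833e-01, -7.40597927e-05, -1.13348972e-03]), 'wrist_force': array([0.30531546, 0.03911401, 0.40878849]), 'wrist_torque': array([-0.0406826 ,  0.02456717, -0.00731336]), 'grip_width': 0.09437359240591701}
-0.0188
scene 504.65601109276656 504.65601109276656 318.658367976232 233.7108594064373 -0.11595589995023832 [[0.8429, 0.4253, -0.3295, 0.8821], [0.5378, -0.6487, 0.5385, -0.4606], [0.0153, -0.6311, -0.7755, 0.8829], [0.0, 0.0, 0.0, 1.0]]
side 511.63912481992395 511.63912481992395 320.291315521513 242.68718922453058 -0.15034518732070584 [[-0.8933, -0.3335, 0.3014, 0.2222], [-0.4491, 0.6904, -0.5672, 0.7322], [-0.019, -0.642, -0.7664, 0.9984], [0.0, 0.0, 0.0, 1.0]]
```

View pics/scene0.png

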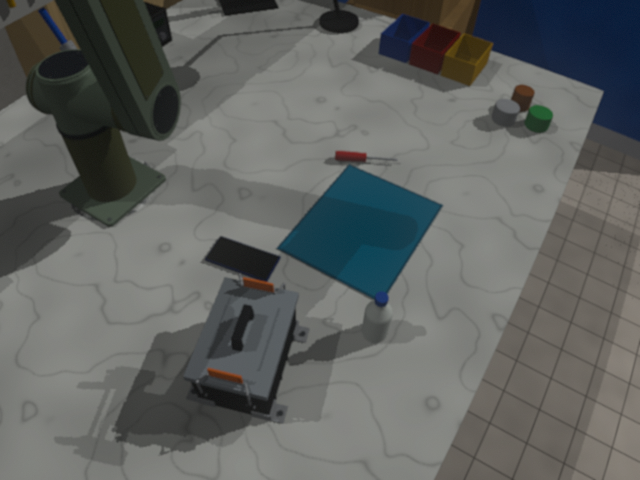

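View pics/side0.png

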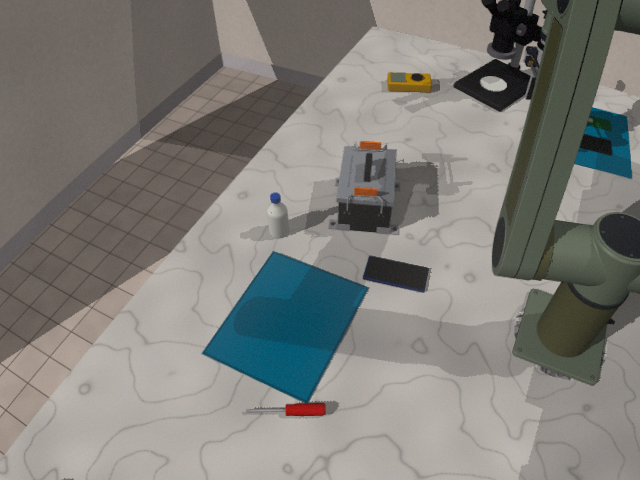

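The scene view shows the tote at about (245,345), with orange tabs at (258,284) and (225,376) and the handle at (242,328). The mat is centred near (360,230), the phone is at (242,257), the bottle at (378,317) and the driver at (365,157). The side view agrees.

```bash
cat > h.py <<'E'
import numpy as np,cv2
def load(f): return dict(np.load(f))
def K(c):
    return np.array([[c["fx"],0,c["cx"]],[0,c["fy"],c["cy"]],[0,0,1.]]),np.array([float(c["k1"]),0,0,0,0])
def rays(c,uv):
    k,d=K(c);uv=np.asarray(uv,float).reshape(-1,1,2)
    p=cv2.undistortPoints(uv,k,d).reshape(-1,2)
    r=np.c_[p,np.ones(len(p))]@c["pose"][:3,:3].T
    return c["pose"][:3,3],r
def plane(c,uv,z):
    o,r=rays(c,uv);return o+r*((z-o[2])/r[:,2])[:,None]
def proj(c,P):
    k,d=K(c);T=np.linalg.inv(c["pose"])
    return cv2.projectPoints(np.asarray(P,float).reshape(-1,1,3),cv2.Rodrigues(T[:3,:3])[0],T[:3,3],k,d)[0].reshape(-1,2)
def mask(c,lo,hi):
    h=cv2.cvtColor(c["color"],cv2.COLOR_RGB2HSV);return cv2.inRange(h,np.array(lo),np.array(hi))
def comps(m,amin=40):
    n,l,s,ce=cv2.connectedComponentsWithStats(m)
    return [(s[i],ce[i],l==i) for i in range(1,n) if s[i][4]>=amin]
def pts(c,m):
    v,u=np.nonzero(m); d=c["depth"][v,u]; ok=d>0; u,v,d=u[ok],v[ok],d[ok]
    o,r=rays(c,np.c_[u,v]); return o+r*d[:,None]
E
python3 - <<'E'
from h import *
C={n:load(n+"0.npz") for n in("scene","side")}
for n,c in C.items():
    print(n)
    for s,ce,m in comps(mask(c,(7,170,100),(16,255,255))):
        P=pts(c,m); print("orange",s,ce.round(1),P.mean(0).round(4),P.min(0).round(3),P.max(0).round(3), plane(c,[ce],.137).round(4))
    for s,ce,m in comps(mask(c,(90,120,40),(105,255,255)),3000):
        mm=m.astype(np.uint8); cn=max(cv2.findContours(mm,0,2)[0],key=cv2.contourArea)
        a=cv2.approxPolyDP(cv2.convexHull(cn),8,True).reshape(-1,2)
        q=plane(c,a,.003);print("mat",s,a.tolist(),q.round(4).tolist(),q.mean(0))
        if len(q)==4:print(np.linalg.norm(np.roll(q,-1,0)-q,axis=1))
    # lid top by depth
    v,u=np.indices((480,640)); allm=np.ones((480,640),bool); allm&=c["depth"]>0
    vv,uu=np.nonzero(allm); P=pts(c,allm)
    if 1:
        k=(P[:,2]>.112)&(P[:,2]<.127)&(P[:,0]>.2)&(P[:,0]<.9)&(P[:,1]<0)
        m=np.zeros((480,640),np.uint8); m[vv[k],uu[k]]=255
        m=cv2.morphologyEx(m,cv2.MORPH_OPEN,np.ones((3,3)))
        for s,ce,mm in comps(m,800):
            Q=pts(c,mm); r=cv2.minAreaRect(Q[:,:2].astype(np.float32)*1000); print("lid",s,r,Q[:,2].mean())
E
```

```text
scene
orange [244 278  28   7  53] [256.9 280.9] [ 0.5374 -0.0991  0.1484] [ 0.514 -0.11   0.145] [ 0.562 -0.091  0.151] [[ 0.5317 -0.0936  0.137 ]]
orange [208 369  33  10  61] [224.3 373.1] [ 0.5976 -0.2646  0.1487] [ 0.572 -0.274  0.144] [ 0.621 -0.256  0.151] [[ 0.593  -0.2614  0.137 ]]
mat [  278   165   163   134 11795] [[440, 205], [374, 298], [278, 248], [349, 165]] [[0.7031, 0.3837, 0.003], [0.6943, 0.0694, 0.003], [0.4554, 0.0673, 0.003], [0.4517, 0.3822, 0.003]] [0.57612076 0.22565358 0.003     ]
[0.31440074 0.23897065 0.31498087 0.25131802]
lid [ 184  277  114  122 7946] ((566.330078125, -179.69839477539062), (141.77427673339844, 206.22451782226562), 19.396564483642578) 0.12043122160543727
side
orange [360 141  21   8 136] [369.9 144.6] [ 0.5936 -0.2602  0.1394] [ 0.569 -0.274  0.126] [ 0.618 -0.249  0.151] [[ 0.5946 -0.263   0.137 ]]
orange [354 187  23   9 156] [365.4 191.3] [ 0.5357 -0.0956  0.1373] [ 0.51  -0.108  0.124] [ 0.561 -0.084  0.15 ] [[ 0.5358 -0.096   0.137 ]]
mat [  202   252   166   151 13765] [[273, 252], [367, 288], [307, 402], [202, 353]] [[0.7069, 0.0744, 0.003], [0.4515, 0.0723, 0.003], [0.4478, 0.3859, 0.003], [0.7055, 0.3897, 0.003]] [0.57793739 0.23056676 0.003     ]
[0.25540127 0.31358504 0.25770998 0.31532061]
lid [ 337  146   59   58 2546] ((564.5662231445312, -177.35687255859375), (138.6338348388672, 206.34535217285156), 19.273815155029297) 0.11941443411000785
```

Request:
apply_moves(
  steps=[
    {"dp": [0.044, -0.0124, 0], "dr": [0, 0, 0]},
    {"dp": [0.044, -0.0124, 0], "dr": [0, 0, 0]},
    {"dp": [0.044, -0.0124, 0], "dr": [0, 0, 0]},
    {"dp": [0.044, -0.0124, 0], "dr": [0, 0, 0]},
    {"dp": [0.044, -0.0124, 0], "dr": [0, 0, 0]},
    {"dp": [0.044, -0.0124, 0], "dr": [0, 0, 0]},
    {"dp": [0.044, -0.0124, 0], "dr": [0, 0, 0]},
    {"dp": [0.044, -0.0124, 0], "dr": [0, 0, 0]},
    {"dp": [0.044, -0.0124, 0], "dr": [0, 0, 0]},
    {"dp": [0.044, -0.0124, 0], "dr": [0, 0, 0]},
  ],
  grip=0,
  squeeze=20,
)

```text
time: 1.35
tcp_pos: [0.5854, -0.2336, 0.2048]
orientation: [0.978, 0.206, -0.0, -0.0]
wrist_force: [-0.4, -0.8, -0.4]
grip_width: 0.0002
```

Request:
apply_moves(
  steps=[
    {"dp": [0, 0, 0], "dr": [0, 0, -9.5]},
    {"dp": [0, 0, 0], "dr": [0, 0, -9.5]},
    {"dp": [0, 0, 0], "dr": [0, 0, -9.5]},
    {"dp": [0, 0, 0], "dr": [0, 0, -9.5]},
    {"dp": [0, 0, 0], "dr": [0, 0, -9.5]},
    {"dp": [0, 0, 0], "dr": [0, 0, -9.5]},
    {"dp": [0, 0, 0], "dr": [0, 0, -9.5]},
    {"dp": [0, 0, 0], "dr": [0, 0, -9.5]},
    {"dp": [0, 0, 0], "dr": [0, 0, -9.5]},
    {"dp": [0, 0, 0], "dr": [0, 0, 0]},
  ],
)

```text
time: 2.6
tcp_pos: [0.5843, -0.2346, 0.2048]
orientation: [0.579, 0.815, -0.0, -0.001]
wrist_force: [-0.0, -0.3, -0.6]
grip_width: 0.0003
```

```bash
cat >> h.py <<'E'
from scipy.spatial.transform import Rotation as Ro
TC=np.array([.565,-.1785,0]);YAW=.338
def state(manip):
    o=manip.get_obs();R=Ro.from_quat(o["orientation"]).as_matrix();p=o["tcp_pos"]
    T=Ro.from_euler("z",YAW).as_matrix()
    print("t",round(o["time"],2),"tcp",p.round(4),"tub",(T.T@(p-TC)).round(4),"toolx deg",np.degrees(np.arctan2(R[1,0],R[0,0])).round(2),"z",R[:,2].round(4),"F",o["wrist_force"].round(1),"w",round(o["grip_width"],4),"j",o["joint_pos"].round(2))
    return o,R,T
def totub(manip,target):
    o,R,T=state(manip); w=T@np.asarray(target,float)+TC
    print("dp tool",(R.T@(w-o["tcp_pos"])).round(4))
E
python3 - <<'E'
from rig import manip
from h import *
for n in["scene","side","wrist"]:
    c=manip.read_camera(n);np.savez(n+"1.npz",**c);cv2.imwrite(f"pics/{n}1.png",c["color"][:,:,::-1])
totub(manip,[0,-.060,.132])
E
```

```text
t 2.75 tcp [ 0.5845 -0.2348  0.2051] tub [-0.0003 -0.0595  0.2051] toolx deg 109.2 z [-5.e-04  3.e-04 -1.e+00] F [0.3 0.9 0. ] w 0.0002 j [-0.52  0.32  1.4   0.    1.42 -0.85]
dp tool [-0.0005  0.0003  0.0731]
```

View pics/wrist1.png

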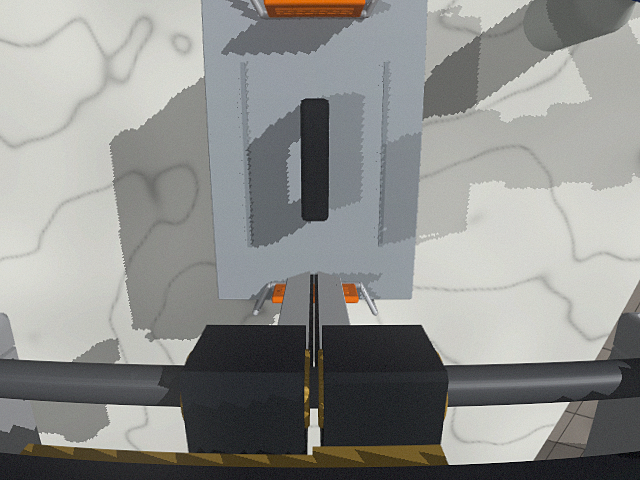

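View pics/scene1.png

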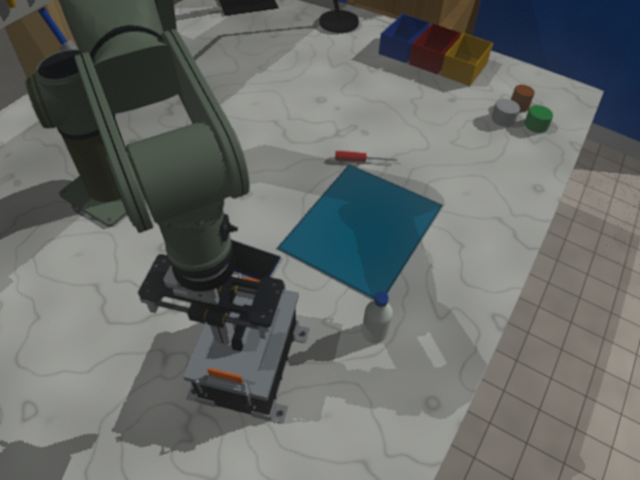

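The wrist view shows the lid aligned with the tool: the handle bar runs (301–329, 98–221), tab a is at (313,8), and tab b sits behind the fingers at (315,293). I'll check the handle position before descending.

```bash
python3 - <<'E'
from h import *
c=load("wrist1.npz")
T=Ro.from_euler("z",YAW).as_matrix()
P=plane(c,[[301,98],[329,98],[329,221],[301,221],[315,160]],.156);print(((P-TC)@T).round(4))
P=plane(c,[[206,60],[426,60],[218,298],[411,298]],.12);print(((P-TC)@T).round(4))
P=plane(c,[[265,12],[362,12],[273,293],[358,293]],.148);print(((P-TC)@T).round(4))
s=load("scene0.npz");d=load("side0.npz")
# bottle cap (blue)
for n,q in(("scene",s),("side",d)):
    for st,ce,m in comps(mask(q,(108,120,60),(125,255,255)),20):
        print(n,st,plane(q,[ce],.125).round(3))
    for st,ce,m in comps(mask(q,(0,180,80),(5,255,255))+mask(q,(175,180,80),(180,255,255)),40): print("red",n,plane(q,[ce],.01).round(3))
E
```

```text
[[-0.0072  0.0333  0.156 ]
 [ 0.0082  0.0333  0.156 ]
 [ 0.0085 -0.0359  0.156 ]
 [-0.0079 -0.0358  0.156 ]
 [ 0.0004 -0.0005  0.156 ]]
[[-0.0679  0.0605  0.12  ]
 [ 0.0706  0.06    0.12  ]
 [-0.0696 -0.1     0.12  ]
 [ 0.0694 -0.1005  0.12  ]]
[[-0.0268  0.0803  0.148 ]
 [ 0.0265  0.0801  0.148 ]
 [-0.0266 -0.0845  0.148 ]
 [ 0.0276 -0.0847  0.148 ]]
scene [ 538    0  102  141 5124] [[0.898 0.991 0.125]]
scene [ 42  10  25  34 168] [[-0.585  0.317  0.125]]
scene [382  14  21  24 159] [[0.316 0.86  0.125]]
scene [401  23  28  22 109] [[0.391 0.869 0.125]]
scene [612  22  10   9  23] [[0.907 1.354 0.125]]
scene [375 292  13  12 126] [[0.731 0.004 0.125]]
side [270 193  10  10  66] [[0.731 0.006 0.125]]
side [363 277  29   7  37] [[0.416 0.127 0.125]]
red side [[0.442 0.404 0.01 ]]
```

The handle, lid and tabs all agree with the given sizes to about 1 mm. I'll descend and push clip_b outward, which is tool -x.

Request:
apply_moves(
  steps=[
    {"dp": [0, 0, 0.025], "dr": [0, 0, 0]},
    {"dp": [0, 0, 0.025], "dr": [0, 0, 0]},
    {"dp": [0, 0, 0.015], "dr": [0, 0, 0]},
    {"dp": [0, 0, 0.008], "dr": [0, 0, 0]},
    {"dp": [-0.008, 0, 0], "dr": [0, 0, 0]},
    {"dp": [-0.008, 0, 0], "dr": [0, 0, 0]},
    {"dp": [-0.008, 0, 0], "dr": [0, 0, 0]},
    {"dp": [-0.008, 0, 0], "dr": [0, 0, 0]},
    {"dp": [-0.008, 0, 0], "dr": [0, 0, 0]},
    {"dp": [-0.008, 0, 0], "dr": [0, 0, 0]},
  ],
)

```text
time: 4.0
tcp_pos: [0.596, -0.2627, 0.1332]
orientation: [0.576, 0.817, 0.009, -0.015]
wrist_force: [-1.2, -0.8, -0.8]
grip_width: 0.0001
```

```bash
python3 - <<'E'
from rig import manip
from h import *
state(manip)
c=manip.read_camera("scene");cv2.imwrite("pics/scene2.png",c["color"][240:,80:400][:,:,::-1].repeat(2,0).repeat(2,1))
E
```

```text
t 4.0 tcp [ 0.596  -0.2627  0.1332] tub [ 0.0013 -0.0897  0.1332] toolx deg 109.59 z [-0.0149  0.0316 -0.9994] F [-1.2 -0.8 -0.8] w 0.0001 j [-0.56  0.44  1.38  0.02  1.34 -0.9 ]
```

View pics/scene2.png

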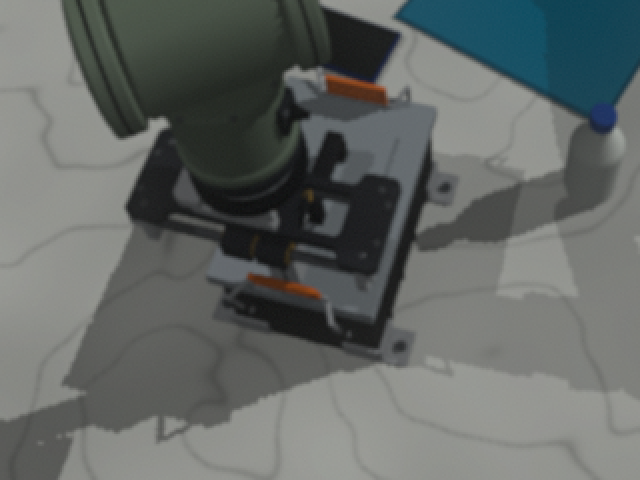

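Request:
apply_moves(
  steps=[
    {"dp": [-0.008, 0, 0], "dr": [0, 0, 0]},
    {"dp": [-0.008, 0, 0], "dr": [0, 0, 0]},
    {"dp": [-0.008, 0, 0], "dr": [0, 0, 0]},
    {"dp": [-0.008, 0, 0], "dr": [0, 0, 0]},
    {"dp": [0, 0, 0], "dr": [0, 0, 0]},
    {"dp": [0, 0, 0], "dr": [0, 0, 0]},
  ],
)

```text
time: 4.8
tcp_pos: [0.611, -0.3104, 0.1322]
orientation: [0.579, 0.816, 0.0, -0.0]
wrist_force: [-0.7, -0.2, -0.3]
grip_width: 0.0007
```

```bash
python3 - <<'E'
from rig import manip
from h import *
state(manip)
c=manip.read_camera("scene");cv2.imwrite("pics/scene3.png",c["color"][240:,80:400][:,:,::-1].repeat(2,0).repeat(2,1))
E
```

```text
t 4.8 tcp [ 0.611  -0.3104  0.1322] tub [-0.0003 -0.1397  0.1322] toolx deg 109.31 z [-3.e-04  4.e-04 -1.e+00] F [-0.7 -0.2 -0.3] w 0.0007 j [-0.6   0.5   1.31  0.    1.33 -0.93]
```

View pics/scene3.png

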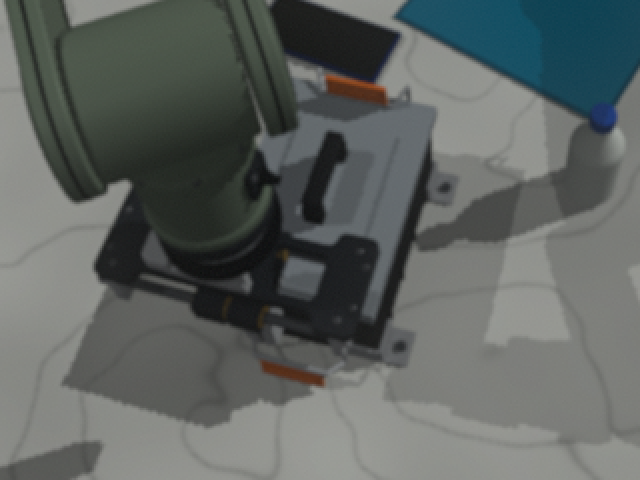

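Clip_b has flipped: its tab is now low and outside the end, at (293,374) in the 2x crop. I'll rise and go to clip_a.

Request:
apply_moves(
  steps=[
    {"dp": [0, 0, -0.035], "dr": [0, 0, 0]},
    {"dp": [0, 0, -0.035], "dr": [0, 0, 0]},
    {"dp": [0.04, 0, 0], "dr": [0, 0, 0]},
    {"dp": [0.04, 0, 0], "dr": [0, 0, 0]},
    {"dp": [0.04, 0, 0], "dr": [0, 0, 0]},
    {"dp": [0.04, 0, 0], "dr": [0, 0, 0]},
    {"dp": [0.04, 0, 0], "dr": [0, 0, 0]},
    {"dp": [0, 0, 0], "dr": [0, 0, 0]},
    {"dp": [0, 0, 0], "dr": [0, 0, 0]},
  ],
)

```text
time: 5.98
tcp_pos: [0.5453, -0.1218, 0.2028]
orientation: [0.578, 0.816, -0.0, 0.001]
wrist_force: [0.8, -0.2, 1.1]
grip_width: 0.0004
```

```bash
python3 - <<'E'
from rig import manip
from h import *
totub(manip,[0,.06,.132])
c=manip.read_camera("scene");cv2.imwrite("pics/scene4.png",c["color"][240:,80:400][:,:,::-1].repeat(2,0).repeat(2,1))
E
```

```text
t 5.97 tcp [ 0.5453 -0.1218  0.2028] tub [2.000e-04 6.000e-02 2.028e-01] toolx deg 109.35 z [ 9.e-04 -8.e-04 -1.e+00] F [ 0.8 -0.2  1.1] w 0.0004 j [-0.37  0.17  1.59 -0.    1.38 -0.71]
dp tool [ 0.0001 -0.0002  0.0708]
```

View pics/scene4.png

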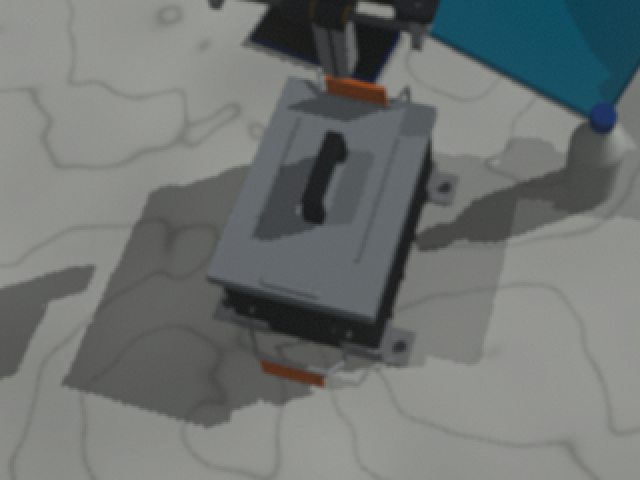

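Clip_b stays hanging. The fingers are inside clip_a's tab at tub y = 60 mm, so I'll descend and push it along tool +x.

Request:
apply_moves(
  steps=[
    {"dp": [0, 0, 0.025], "dr": [0, 0, 0]},
    {"dp": [0, 0, 0.025], "dr": [0, 0, 0]},
    {"dp": [0, 0, 0.013], "dr": [0, 0, 0]},
    {"dp": [0, 0, 0.008], "dr": [0, 0, 0]},
    {"dp": [0.008, 0, 0], "dr": [0, 0, 0]},
    {"dp": [0.008, 0, 0], "dr": [0, 0, 0]},
    {"dp": [0.008, 0, 0], "dr": [0, 0, 0]},
    {"dp": [0.008, 0, 0], "dr": [0, 0, 0]},
    {"dp": [0.008, 0, 0], "dr": [0, 0, 0]},
    {"dp": [0.008, 0, 0], "dr": [0, 0, 0]},
  ],
)

```text
time: 7.28
tcp_pos: [0.5287, -0.0753, 0.1314]
orientation: [0.578, 0.816, 0.0, -0.0]
wrist_force: [0.4, -0.6, -0.1]
grip_width: 0.0005
```

Request:
apply_moves(
  steps=[
    {"dp": [0.008, 0, 0], "dr": [0, 0, 0]},
    {"dp": [0.008, 0, 0], "dr": [0, 0, 0]},
    {"dp": [0.008, 0, 0], "dr": [0, 0, 0]},
    {"dp": [0.008, 0, 0], "dr": [0, 0, 0]},
    {"dp": [0, 0, 0], "dr": [0, 0, 0]},
    {"dp": [0, 0, 0], "dr": [0, 0, 0]},
    {"dp": [0, 0, -0.035], "dr": [0, 0, 0]},
    {"dp": [0, 0, -0.035], "dr": [0, 0, 0]},
    {"dp": [0, 0, 0], "dr": [0, 0, 0]},
  ],
)

```text
time: 8.4
tcp_pos: [0.5211, -0.0471, 0.2049]
orientation: [0.579, 0.816, 0.001, 0.004]
wrist_force: [-0.1, 0.1, -0.3]
grip_width: 0.0007
```

```bash
python3 - <<'E'
from rig import manip
from h import *
totub(manip,[0,0,.22])
c=manip.read_camera("wrist");cv2.imwrite("pics/wrist5.png",c["color"][:,:,::-1]);np.savez("wrist5.npz",**c)
c=manip.read_camera("side");cv2.imwrite("pics/side5.png",c["color"][100:340,200:520][:,:,::-1].repeat(2,0).repeat(2,1))
E
```

```text
t 8.4 tcp [ 0.5211 -0.0471  0.2049] tub [0.0022 0.1385 0.2049] toolx deg 109.3 z [ 0.0073 -0.002  -1.    ] F [-0.1  0.1 -0.3] w 0.0007 j [-0.26  0.09  1.67 -0.    1.37 -0.59]
dp tool [-0.1386 -0.0019 -0.0145]
```

View pics/side5.png

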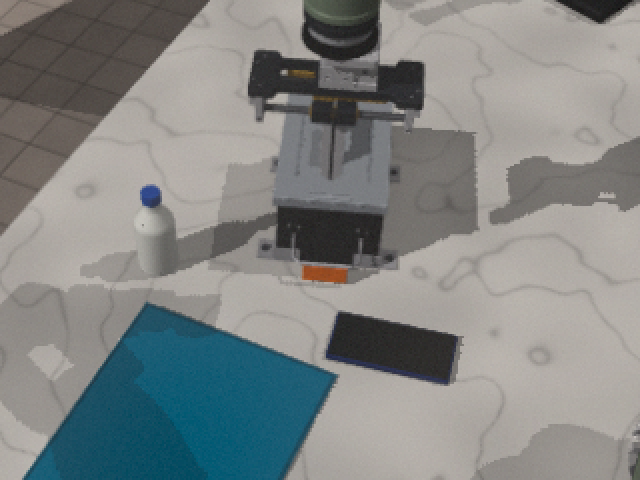

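View pics/wrist5.png

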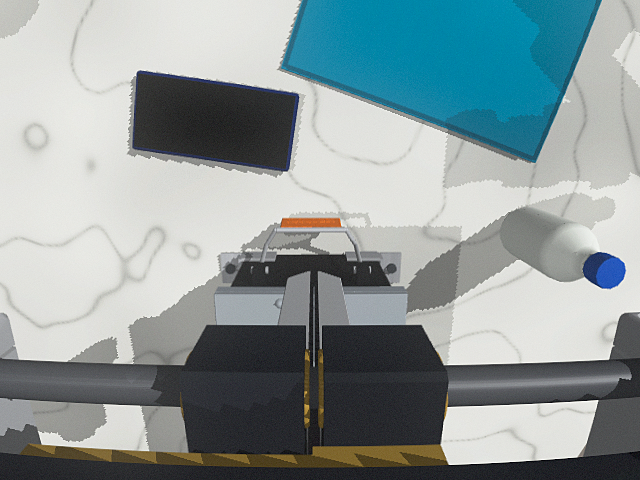

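Clip_a hangs down too: the tab is at (325,273) in the side crop and (310,222) in the wrist view, clear of the phone. Next I'll move over the handle with the fingers part open.

Request:
apply_moves(
  steps=[
    {"dp": [-0.03, 0, 0], "dr": [0, 0, 0]},
    {"dp": [-0.04, 0, 0], "dr": [0, 0, 0]},
    {"dp": [-0.04, 0, 0], "dr": [0, 0, 0]},
    {"dp": [-0.03, 0, 0], "dr": [0, 0, 0]},
    {"dp": [0, 0, 0], "dr": [0, 0, 0]},
    {"dp": [0, 0, 0], "dr": [0, 0, 0]},
    {"dp": [0, 0, 0], "dr": [0, 0, 0]},
  ],
  grip=0.6,
)

```text
time: 9.38
tcp_pos: [0.5642, -0.1769, 0.2008]
orientation: [0.578, 0.816, -0.0, -0.001]
wrist_force: [0.4, -0.9, -0.4]
grip_width: 0.0564
```

```bash
python3 - <<'E'
from rig import manip
from h import *
totub(manip,[0.0003,-.0005,.1305])
c=manip.read_camera("wrist");cv2.imwrite("pics/wrist6.png",c["color"][:,:,::-1])
E
```

```text
t 9.38 tcp [ 0.5642 -0.1769  0.2008] tub [-2.000e-04  1.800e-03  2.008e-01] toolx deg 109.39 z [-1.3e-03  9.0e-04 -1.0e+00] F [ 0.4 -0.9 -0.4] w 0.0564 j [-0.45  0.25  1.5   0.    1.39 -0.79]
dp tool [-0.0024  0.0006  0.0703]
```

View pics/wrist6.png

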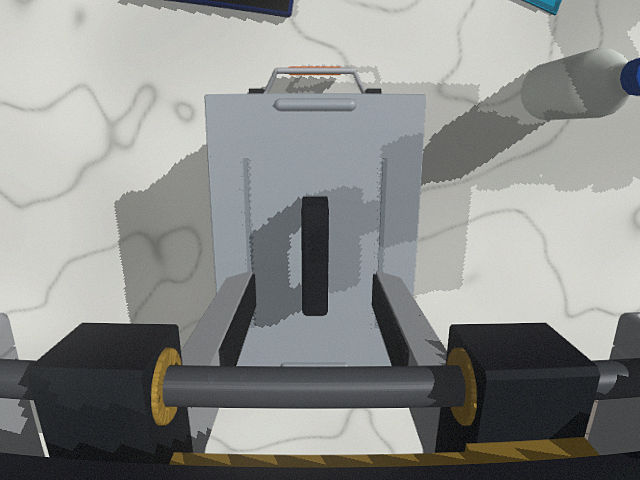

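The handle bar, x 302–328, is centred between the finger tips at 255 and 373. I'll descend and grip it.

Request:
apply_moves(
  steps=[
    {"dp": [-0.002, 0, 0.02], "dr": [0, 0, 0]},
    {"dp": [0, 0, 0.025], "dr": [0, 0, 0]},
    {"dp": [0, 0, 0.017], "dr": [0, 0, 0]},
    {"dp": [0, 0, 0.008], "dr": [0, 0, 0]},
    {"dp": [0, 0, 0], "dr": [0, 0, 0]},
    {"dp": [0, 0, 0], "dr": [0, 0, 0]},
  ],
)

```text
time: 10.18
tcp_pos: [0.5662, -0.1804, 0.1325]
orientation: [0.578, 0.816, 0.0, 0.001]
wrist_force: [-0.3, -0.7, -0.1]
grip_width: 0.0566
```

Request:
apply_moves(
  steps=[
    {"dp": [0, 0, 0], "dr": [0, 0, 0]},
    {"dp": [0, 0, 0], "dr": [0, 0, 0]},
    {"dp": [0, 0, 0], "dr": [0, 0, 0]},
    {"dp": [0, 0, 0], "dr": [0, 0, 0]},
    {"dp": [0, 0, 0], "dr": [0, 0, 0]},
    {"dp": [0, 0, 0], "dr": [0, 0, 0]},
  ],
  grip=0,
  squeeze=35,
)

```text
time: 10.92
tcp_pos: [0.5656, -0.1802, 0.1315]
orientation: [0.578, 0.816, 0.0, 0.0]
wrist_force: [-0.5, 0.3, 0.0]
grip_width: 0.0159
```

Request:
apply_moves(
  steps=[
    {"dp": [0, 0, -0.004], "dr": [0, 0, 0]},
    {"dp": [0, 0, -0.006], "dr": [0, 0, 0]},
    {"dp": [0, 0, -0.008], "dr": [0, 0, 0]},
    {"dp": [0, 0, -0.01], "dr": [0, 0, 0]},
    {"dp": [0, 0, -0.012], "dr": [0, 0, 0]},
    {"dp": [0, 0, 0], "dr": [0, 0, 0]},
  ],
)

```text
time: 11.68
tcp_pos: [0.5666, -0.1805, 0.1735]
orientation: [0.578, 0.816, 0.0, 0.002]
wrist_force: [-0.2, 0.0, -1.9]
grip_width: 0.016
```

```bash
python3 - <<'E'
from rig import manip
from h import *
state(manip)
c=manip.read_camera("side");cv2.imwrite("pics/side7.png",c["color"][60:300,200:520][:,:,::-1].repeat(2,0).repeat(2,1))
E
```

```text
t 11.68 tcp [ 0.5666 -0.1805  0.1735] tub [ 0.0009 -0.0025  0.1735] toolx deg 109.33 z [ 0.0032 -0.0015 -1.    ] F [-0.2  0.  -1.9] w 0.016 j [-0.45  0.27  1.53  0.    1.34 -0.79]
```

View pics/side7.png

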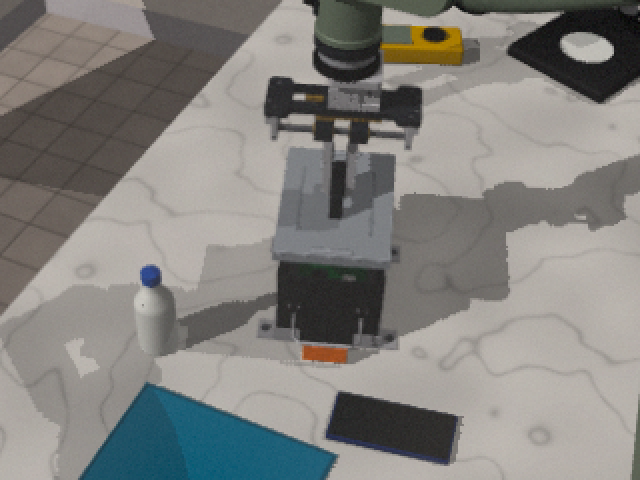

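The lid is off, held level at a grip width of 16 mm with 1.9 N of weight. I'll raise it, carry it over the mat and turn it square.

Request:
apply_moves(
  steps=[
    {"dp": [0, 0, -0.02], "dr": [0, 0, 0]},
    {"dp": [0, 0, -0.025], "dr": [0, 0, 0]},
    {"dp": [0, 0, -0.02], "dr": [0, 0, 0]},
    {"dp": [0, 0, 0], "dr": [0, 0, 0]},
  ],
)

```text
time: 12.22
tcp_pos: [0.5665, -0.1805, 0.2381]
orientation: [0.578, 0.816, 0.0, 0.002]
wrist_force: [0.1, -0.7, -2.9]
grip_width: 0.0154
```

Request:
apply_moves(
  steps=[
    {"dp": [0.015, 0.006, 0], "dr": [0, 0, 0]},
    {"dp": [0.03, 0.011, 0], "dr": [0, 0, 0]},
    {"dp": [0.038, 0.014, 0], "dr": [0, 0, 0]},
    {"dp": [0.04, 0.015, 0], "dr": [0, 0, 0]},
    {"dp": [0.04, 0.015, 0], "dr": [0, 0, 0]},
    {"dp": [0.04, 0.015, 0], "dr": [0, 0, 0]},
    {"dp": [0.04, 0.015, 0], "dr": [0, 0, 0]},
    {"dp": [0.04, 0.015, 0], "dr": [0, 0, 0]},
    {"dp": [0.04, 0.015, 0], "dr": [0, 0, 0]},
    {"dp": [0.03, 0.012, 0], "dr": [0, 0, 0]},
    {"dp": [0.02, 0.008, 0], "dr": [0, 0, 0]},
    {"dp": [0.01, 0.004, 0], "dr": [0, 0, 0]},
  ],
)

```text
time: 13.72
tcp_pos: [0.5747, 0.2304, 0.2353]
orientation: [0.578, 0.816, -0.001, -0.001]
wrist_force: [0.1, 0.2, -1.9]
grip_width: 0.0156
```

Request:
apply_moves(
  steps=[
    {"dp": [0, 0, 0], "dr": [0, 0, 3]},
    {"dp": [0, 0, 0], "dr": [0, 0, 4]},
    {"dp": [0, 0, 0], "dr": [0, 0, 5]},
    {"dp": [0, 0, 0], "dr": [0, 0, 4]},
    {"dp": [0, 0, 0], "dr": [0, 0, 3]},
    {"dp": [0, 0, 0], "dr": [0, 0, 0]},
    {"dp": [0, 0, 0], "dr": [0, 0, 0]},
  ],
)

```text
time: 14.6
tcp_pos: [0.5756, 0.2288, 0.2363]
orientation: [0.705, 0.709, -0.0, -0.0]
wrist_force: [1.2, -0.2, -2.3]
grip_width: 0.0157
```

```bash
python3 - <<'E'
from rig import manip
from h import *
o,R,T=state(manip)
w=np.array([.577,.227,.030]);print("dp",(R.T@(w-o["tcp_pos"])).round(4))
c=manip.read_camera("scene");cv2.imwrite("pics/scene8.png",c["color"][:,:,::-1])
c=manip.read_camera("side");cv2.imwrite("pics/side8.png",c["color"][:,:,::-1])
E
```

```text
t 14.6 tcp [0.5756 0.2288 0.2363] tub [0.145  0.3808 0.2363] toolx deg 90.32 z [-4.e-04 -3.e-04 -1.e+00] F [ 1.2 -0.2 -2.3] w 0.0157 j [ 0.24  0.28  1.39 -0.    1.47  0.23]
dp [-0.0018  0.0015  0.2063]
```

View pics/scene8.png

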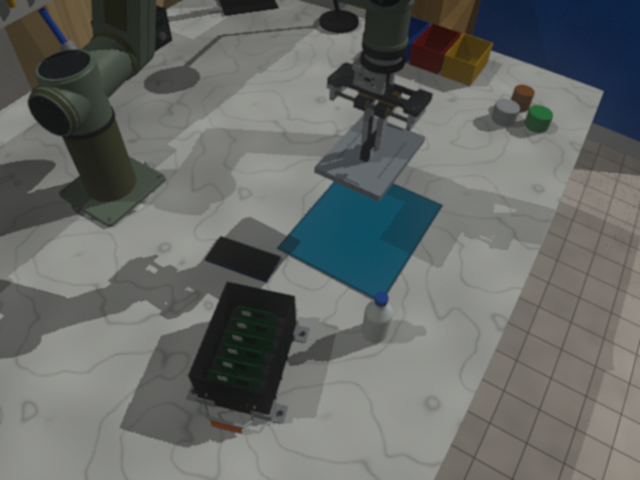

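View pics/side8.png

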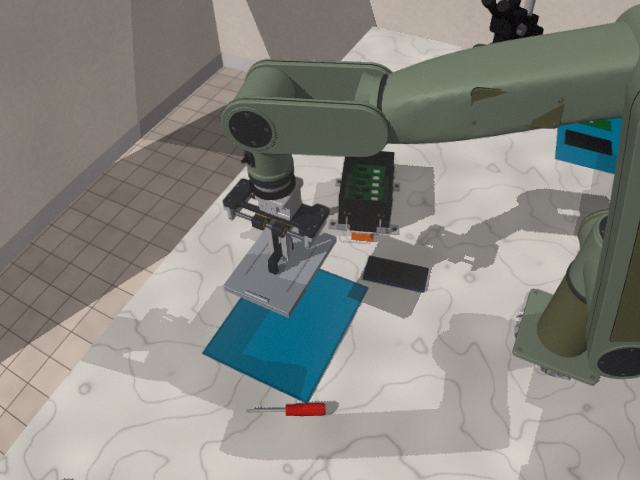

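The lid hangs level over the mat and the tote stands open with its boards visible. I'll lower it, slowly at the end.

Request:
apply_moves(
  steps=[
    {"dp": [0, 0, 0.015], "dr": [0, 0, 0]},
    {"dp": [0, 0, 0.025], "dr": [0, 0, 0]},
    {"dp": [0, 0, 0.03], "dr": [0, 0, 0]},
    {"dp": [0, 0, 0.03], "dr": [0, 0, 0]},
    {"dp": [0, 0, 0.03], "dr": [0, 0, 0]},
    {"dp": [0, 0, 0.025], "dr": [0, 0, 0]},
    {"dp": [0, 0, 0.02], "dr": [0, 0, 0]},
    {"dp": [0, 0, 0.012], "dr": [0, 0, 0]},
    {"dp": [0, 0, 0.006], "dr": [0, 0, 0]},
    {"dp": [0, 0, 0], "dr": [0, 0, 0]},
    {"dp": [0, 0, 0], "dr": [0, 0, 0]},
  ],
)

```text
time: 16.08
tcp_pos: [0.5765, 0.2295, 0.0445]
orientation: [0.705, 0.709, 0.001, 0.001]
wrist_force: [-0.1, -0.1, -2.2]
grip_width: 0.016
```

Request:
apply_moves(
  steps=[
    {"dp": [0, 0, 0.003], "dr": [0, 0, 0]},
    {"dp": [0, 0, 0.003], "dr": [0, 0, 0]},
    {"dp": [0, 0, 0.002], "dr": [0, 0, 0]},
    {"dp": [0, 0, 0.002], "dr": [0, 0, 0]},
    {"dp": [0, 0, 0.001], "dr": [0, 0, 0]},
    {"dp": [0, 0, 0.001], "dr": [0, 0, 0]},
    {"dp": [0, 0, 0], "dr": [0, 0, 0]},
    {"dp": [0, 0, 0], "dr": [0, 0, 0]},
  ],
)

```text
time: 17.08
tcp_pos: [0.5756, 0.2293, 0.0315]
orientation: [0.705, 0.709, 0.0, 0.0]
wrist_force: [-0.6, -0.4, -1.5]
grip_width: 0.0157
```

Request:
apply_moves(
  steps=[
    {"dp": [0, 0, 0.001], "dr": [0, 0, 0]},
    {"dp": [0, 0, 0.001], "dr": [0, 0, 0]},
    {"dp": [0, 0, 0], "dr": [0, 0, 0]},
  ],
)

```text
time: 17.45
tcp_pos: [0.5756, 0.2293, 0.0295]
orientation: [0.705, 0.709, 0.0, 0.0]
wrist_force: [-0.5, -0.2, -1.1]
grip_width: 0.0156
```

Request:
apply_moves(
  steps=[
    {"dp": [0, 0, 0.001], "dr": [0, 0, 0]},
    {"dp": [0, 0, 0.001], "dr": [0, 0, 0]},
    {"dp": [0, 0, 0], "dr": [0, 0, 0]},
  ],
)

```text
time: 17.82
tcp_pos: [0.5756, 0.2293, 0.0295]
orientation: [0.705, 0.709, -0.0, 0.0]
wrist_force: [-3.7, -1.6, 9.6]
grip_width: 0.0159
```

There is contact: 9.6 N upward at TCP z = 29.5 mm, as predicted. I'll ease the load and release.

Request:
apply_moves(
  steps=[
    {"dp": [0, 0, -0.001], "dr": [0, 0, 0]},
    {"dp": [0, 0, 0], "dr": [0, 0, 0]},
  ],
)

```text
time: 18.08
tcp_pos: [0.5756, 0.2293, 0.0295]
orientation: [0.705, 0.709, 0.0, 0.0]
wrist_force: [-3.3, -0.7, 7.0]
grip_width: 0.0152
```

Request:
apply_moves(
  steps=[
    {"dp": [0, 0, 0], "dr": [0, 0, 0]},
    {"dp": [0, 0, 0], "dr": [0, 0, 0]},
    {"dp": [0, 0, 0], "dr": [0, 0, 0]},
    {"dp": [0, 0, 0], "dr": [0, 0, 0]},
    {"dp": [0, 0, 0], "dr": [0, 0, 0]},
  ],
  grip=0.6,
)

```text
time: 18.7
tcp_pos: [0.5756, 0.2293, 0.0283]
orientation: [0.705, 0.709, -0.0, -0.0]
wrist_force: [-1.3, -0.3, -0.3]
grip_width: 0.056
```

Request:
apply_moves(
  steps=[
    {"dp": [0, 0, -0.01], "dr": [0, 0, 0]},
    {"dp": [0, 0, -0.02], "dr": [0, 0, 0]},
    {"dp": [0, 0, -0.04], "dr": [0, 0, 0]},
    {"dp": [0, 0, -0.05], "dr": [0, 0, 0]},
    {"dp": [0, 0, -0.05], "dr": [0, 0, 0]},
    {"dp": [-0.05, 0, -0.03], "dr": [0, 0, 0]},
    {"dp": [-0.05, 0, 0], "dr": [0, 0, 0]},
    {"dp": [-0.05, 0, 0], "dr": [0, 0, 0]},
    {"dp": [0, 0, 0], "dr": [0, 0, 0]},
    {"dp": [0, 0, 0], "dr": [0, 0, 0]},
  ],
)

```text
time: 19.95
tcp_pos: [0.5767, 0.0796, 0.2298]
orientation: [0.705, 0.709, 0.001, 0.0]
wrist_force: [0.7, -0.3, 0.1]
grip_width: 0.0566
```

```bash
python3 - <<'E'
from rig import manip
from h import *
state(manip)
for n in["scene","side","wrist"]:
    c=manip.read_camera(n);np.savez(n+"9.npz",**c);cv2.imwrite(f"pics/{n}9.png",c["color"][:,:,::-1])
    ok=c["depth"]>0;vv,uu=np.nonzero(ok);P=pts(c,ok)
    k=(abs(P[:,2]-.018)<.004)&(abs(P[:,0]-.577)<.16)&(abs(P[:,1]-.229)<.19)
    m=np.zeros((480,640),np.uint8);m[vv[k],uu[k]]=255;m=cv2.morphologyEx(m,cv2.MORPH_OPEN,np.ones((3,3)))
    for s,ce,mm in comps(m,800):
        Q=pts(c,mm);print(n,cv2.minAreaRect((Q[:,:2]*1000).astype(np.float32)),Q[:,2].mean())
E
```

```text
t 19.95 tcp [0.5767 0.0796 0.2298] tub [0.0966 0.2396 0.2298] toolx deg 90.29 z [ 1.8e-03  7.0e-04 -1.0e+00] F [ 0.7 -0.3  0.1] w 0.0566 j [-0.01  0.2   1.5   0.    1.44 -0.02]
scene ((576.1739501953125, 230.0709686279297), (142.18795776367188, 204.35545349121094), 0.1955617368221283) 0.018632458377764827
side ((574.8245849609375, 231.52427673339844), (202.74900817871094, 142.8294677734375), 89.48953247070312) 0.01769506742506951
wrist ((575.3560180664062, 202.93386840820312), (140.97547912597656, 143.55062866210938), 0.3231562376022339) 0.017999780263690805
```

View pics/scene9.png

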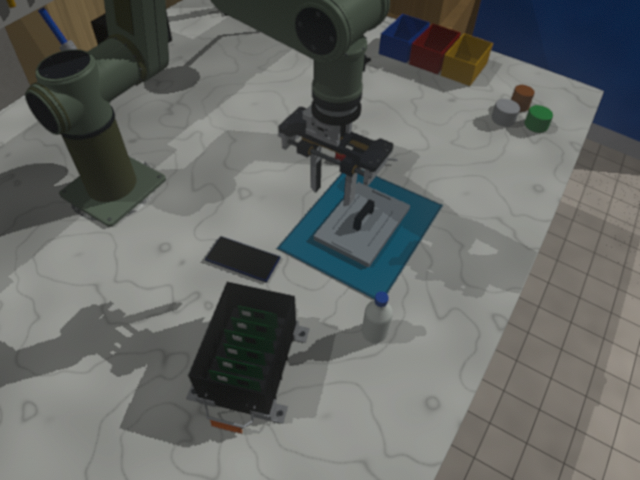

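View pics/side9.png

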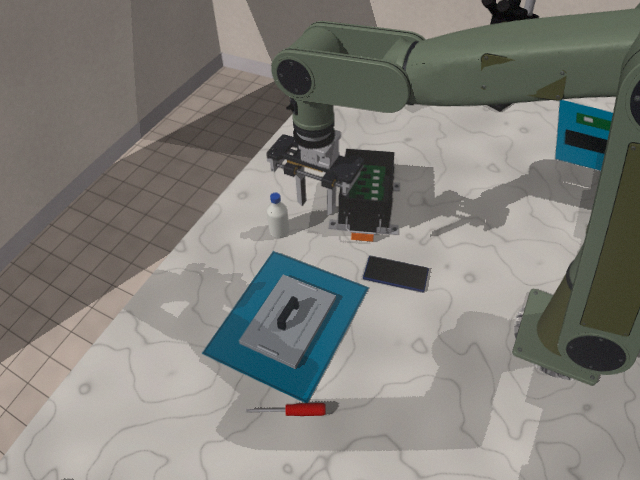

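The lid lies flat and upright, centred on the mat at (370,225) in scene and (290,322) in side, with its top 18 mm above the bench. Both clips hang, and the phone, bottle and driver are at the same pixels as before, so I'll hand it in.

```bash
python3 - <<'E'
from rig import manip
print(manip.job_done())
E
```

```text
the job is handed in; nothing more can be done
None
```

The tote is open and the job is handed in at about 20 s of the 56 s allowed. I flipped clip_b and then clip_a outward until both hung down. Only then did I lift the lid by its handle, and I set it down right way up on the mat.

- **Lid on the mat:** its centre measures about (0.576, 0.230) m, against a mat centre of (0.577, 0.229) m. It is square to the mat within about 0.5°. Its top is 18 mm above the bench, so it sits flat.
- **Set down:** it touched down under control, with about 10 N upward at contact, and I released it from there.
- **Clips and bystanders:** in the last pictures both clips still hang, and the phone, bottle and screwdriver look to be where they started, judged by eye. The gripper is open and touching nothing.
- **Small disagreements:** scene and side views differed by up to about 5 mm on the mat centre, and I used a value between them. The wrist view caught only part of the lid, so its lid centre reading did not count.

No check failed.

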